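Work the interlocked isolator and selector of a changeover box

TASK

The grey changeover box has two rotary switches whose scalloped steel discs interlock. Turn the isolator, the one with a fixed bar handle, clockwise as far as it goes; only then is the selector free: use the loose T-handle, fitted over the selector's bare D-shaped spindle with the flats matched, to turn the selector clockwise as far as it goes. Leave the T-handle fully down on the spindle and let go of everything; leave the other things on the bench where they are.

Things in the scene. Friction and masses are not known exactly. Their poses are not given: they have to be found in the camera images.
- housing: The changeover box, fixed to the bench: grey, 150 x 280 x 40 mm, dark steel cover. Origin: centre of its underside; x along its short side, away from the robot; y along the long side; z up. Isolator axis at y = +60 mm, selector axis at y = -60 mm (x = 0). Round each lies a flat steel disc of 70 mm radius with a scallop in its rim, 43 to 49 mm above the bench.
- isolator (a joint): Turn of the isolator (rad), growing clockwise seen from above; starts between 0 and 0.3, firm stop at 1.5. Only within about 0.04 of the stop does its scallop squarely face the selector's disc and free it; once the selector is turned, it locks the isolator there. Friction about 0.06 N m; it stays where it is left.
- isolator_grip (a point): On the isolator's vertical axis, 99 mm above the bench, in its fixed black bar handle: 70 mm long, 14 mm wide, 79 to 111 mm above the bench, on a 40 mm hub (top at 81 mm). x runs along the bar and turns with it, z up; a small pointer nose lies below the bar's -x end.
- selector (a joint): Turn of the selector (rad), growing clockwise seen from above; starts at 0, firm stop at 1.3. Blocked by the isolator's disc (under 0.1 rad of play) until the isolator is at its stop. Friction about 0.05 N m; it stays where it is left.
- spindle_seat (a point): On the selector's vertical axis, 53 mm above the bench, on top of the 40 mm collar on which the fitted T-handle rests. The bare steel spindle rises 22 mm above it: 20 mm diameter, one flat 5 mm from the axis on this frame's -x side, top bevelled 2 mm. The frame turns with the selector, z up; with the selector at 0 its x axis is the housing's.
- t_handle: Loose black T-handle, about 150 g, upright on the bench. Origin: centre of its underside, z up. Hub 40 mm diameter, 30 mm high, with a D-shaped blind hole below: 25 mm deep, 22 mm across, flat 6.2 mm from the axis on the -x side. Grip bar along x, 70 x 14 mm, 30 to 62 mm up; a nose under its -x end marks the flat. Fitted when its frame coincides with spindle_seat.
- piston: Bystander: light metal engine piston, 48 mm diameter, 48 mm high, standing upright, origin under its centre. It and the T-handle stand one to the left and one to the right of the box, either way round.
- gear: Bystander: steel spur gear, 62 mm diameter, 20 mm high, origin under its centre.
- bearing: Bystander: ball bearing, 47 mm diameter, 14 mm high, origin under its centre.
- wood_block: Bystander: beech block 45 x 90 x 28 mm, origin under its centre.
- calliper: Bystander: steel vernier calliper, 230 mm long, 75 mm over its jaws, 8 mm thick, lying along its y axis, origin under its centre.
- black_tape: Bystander: roll of black tape, 66 mm diameter, 18 mm high, origin under its centre.

How it is judged:
By the outcome, as a careful person would: the job done as asked, in the order asked, and still so for the second after the job is handed in, with the robot touching nothing.
It also fails if it takes over 72 s, if anything falls off the work surface, if the arm or the gripper's body presses on something with over 40 N, if the wrist force passes 120 N, or if a joint passes its speed limit or range.

ROBOT

A 7-joint arm with a two-finger parallel gripper is mounted at the origin on a cart in front of the work surface, level with it; the furniture and walls round the work are solid. World frame = base frame: x ahead of the robot, y to its left, z up, the work surface at z = 0. Lengths are in m, angles in rad, forces in N, time in s.
With the tool pointing down it reaches from about 0.4 to 0.85 m from the base axis. Payload 4.5 kg.
Tool frame: the origin (TCP) lies at the very end of the fingers, on their centre line; the grasp point (between the pads) lies 19 mm behind it; z points along the fingers, y is the line along which they close (so a half turn about z gives the same grasp; the last joint's range is limited). The gripper opens to 88 mm and grips with 3 to 60 N. Pads are 18 mm wide; open, the fingers measure 123 mm over their backs; the gripper's body (75 mm by 187 mm) begins 45 mm behind the grasp point.
Start: joints at [-1.3, 0.689, -0.195, 1.565, 0.157, 0.902, -0.215], TCP at [0.147, 0.608, 0.239] pointing down, gripper open.
Joint ranges: [-3.01, 3.01], [-0.46, 2.08], [-1.47, 1.51], [0.13, 2.56], [-1, 4.14], [0.04, 2.09], [-2.66, 2.66]. Speed limits (rad/s): [2.57, 2.57, 3.14, 3.14, 3.14, 3.14, 3.14].

INTERFACE

Orientations are given as a unit quaternion [x, y, z, w].
In Python, from plant import r, eyes, nets gives the robot as it stands.
- The arm moves only by the shell command python3 -m pendant 'ROWS' [FORCE]. ROWS is JSON, a list of rows, each an object of numbers: "claw": the opening, from 0 (shut) to 1 (fully open); "dx", "dy", "dz": the shift along the world's x, y, z in mm; "twist": the turn about the world's z in rad. In form: [{"claw": .., "dx": .., "dy": .., "dz": .., "twist": ..}, ...]. A call has 1 to 8 rows; each row is the pose to reach, as a shift and turn from the pose commanded when the call began; what a row does not reach only later rows make up. A row lasts 1/10 s, in which the tool goes at most 50 mm and 8.59 degrees, less where a joint would pass 70% of its speed; a pose out of reach is approached as far as the arm can. A call with a gripper value outside its range is refused whole. The fingers move at their own pace and stop on an object; FORCE is the grip in N (left out, the last holds). Time passes only in rows, so rows that repeat a pose let the fingers close. It gives the time, the measured TCP pose, the force, the opening and the grip force at its end, in the units of the state.
- r.get_state(): the state, without advancing time (a new reading comes with each control period).
- eyes.snapshot(name): name is "scene" or "top" or "wrist"; returns (picture, depth): 420x560x3 uint8, blue, green, red; 420x560 float32, m along the optical axis (not along the pixel's ray), 0 where there is no reading.
- eyes.camera_info(name): a dict with "K" (3x3 intrinsics, pixels), "D" ([k1, k2, p1, p2, k3] as OpenCV has them; the pictures are not rectified), "world_to_cam" (4x4, takes a point from world to camera coordinates); the wrist camera has in their place "T_tool_cam" (4x4, takes a point from camera to tool coordinates, whose origin is the TCP and whose axes are the flange's). Camera axes: x right, y down, z forward; pixel columns grow to the right and rows downward; lengths in m; the calibration is good to about 2 mm. A picture is of the moment at which its call begins: read the wrist's pose just before it. camera_info takes no time and is no camera call.
- r.finish_job(): hands the job in; it is judged then, once.
Trained networks look in the newest picture that a camera, given by its name, has taken for a name from the list of things; names that differ only in an ending like _2 or _b are one class to them, and where a whole thing is asked for, a point or a joint stands for the part that bears it (a point fixed in the world has none). Each returns a list of dicts, best first, with "confidence" (0 to 1); they miss things now and then, are a little off and sometimes report something else, mostly with a low value. They report only what shows in the picture. A call takes as long as a camera call.
- nets.spot_in(camera, query): "box" ([left, top, width, height] as shares, 0 to 1, of the picture: columns of its width, rows of its height, round what is visible of it).
- nets.place_of(camera, query): "position" ([column, row] as shares, 0 to 1, of the picture: columns of its width, rows of its height: a listed point, or the origin of a listed thing).
The state is a dict: "clock": time; "q": joint angles; "qd": joint speeds; "joint_torque": joint torques, N m; "tool_pos": TCP position; "eef_rot": TCP orientation; "contact_force": force on the tool from outside, world axes, zero at the start; "moment": the same for the moment, N m; "opening": opening from 0.0 (shut) to 1.0 (fully open); "finger_force": force on a finger pad.
Only numpy, scipy, OpenCV 4.12 (cv2) and the standard library are available. Lean on these libraries where they do the work, as an engineer would, in place of code of your own. Each camera call takes 0.05 s, during which the arm holds its last target. There are 200 camera calls.

## Working session

There is one attempt and no reset: what is moved stays moved. The work goes in short steps, Python scripts to look and compute and a shell command to move; the robot and the scene stay as the last step left them, time stands still between calls to the robot, and variables do not carry over. Pictures are saved under pics/ and viewed, at most 10 in all, crops included, and the job is handed in when it is done.

```bash
mkdir -p pics
cat > h.py <<'E'
import numpy as np, cv2
from plant import r, eyes, nets
from scipy.spatial.transform import Rotation as R
def cam(name):
    i=eyes.camera_info(name); K=np.array(i["K"],float); D=np.array(i["D"],float)
    if "world_to_cam" in i: T=np.linalg.inv(np.array(i["world_to_cam"],float))
    else:
        s=r.get_state(); W=np.eye(4); W[:3,:3]=R.from_quat(s["eef_rot"]).as_matrix(); W[:3,3]=s["tool_pos"]; T=W@np.array(i["T_tool_cam"],float)
    return K,D,T
def ray(c,px,z):
    K,D,T=c; u=cv2.undistortPoints(np.array([[px]],float),K,D)[0,0]
    d=T[:3,:3]@np.array([u[0],u[1],1]); return T[:3,3]+d*(z-T[2,3])/d[2]
def proj(c,P):
    K,D,T=c; W=np.linalg.inv(T); return cv2.projectPoints(np.atleast_2d(P).astype(float),cv2.Rodrigues(W[:3,:3])[0],W[:3,3],K,D)[0][:,0]
def find(c,camn,q,z):
    return [(round(d["confidence"],2),np.round(np.array(d["position"])*[560,420]),np.round(ray(c,np.array(d["position"])*[560,420],z),4)) for d in nets.place_of(camn,q)[:2]]
E
python3 - <<'E'
from h import *
for n in ["scene","top"]:
    im,d=eyes.snapshot(n); c=cam(n); cv2.imwrite(f"pics/{n}1.png",im)
    print(n,np.round(c[2][:3,3],3))
    for q,z in [("housing",0),("isolator_grip",.099),("spindle_seat",.053),("t_handle",0),("piston",0)]: print(q,find(c,n,q,z))
print(r.get_state())
E
```

```text
scene [ 0.047 -0.685  0.895]
housing [(0.65, array([305., 226.]), array([0.6121, 0.0286, 0.    ]))]
isolator_grip [(0.95, array([289., 192.]), array([0.5936, 0.0745, 0.099 ])), (0.45, array([253., 148.]), array([0.6249, 0.3042, 0.099 ]))]
spindle_seat [(0.66, array([318., 228.]), array([ 0.6021, -0.0406,  0.053 ]))]
t_handle [(0.9, array([217., 174.]), array([0.5312, 0.3733, 0.    ]))]
piston [(0.97, array([360., 335.]), array([ 0.5045, -0.3126,  0.    ]))]
top [0.476 0.068 1.12 ]
housing [(0.72, array([289., 190.]), array([0.6132, 0.0239, 0.    ]))]
isolator_grip [(0.84, array([263., 189.]), array([0.6018, 0.0948, 0.099 ]))]
spindle_seat []
t_handle [(0.74, array([163., 213.]), array([0.5442, 0.3781, 0.    ]))]
piston [(0.56, array([405., 228.]), array([ 0.5073, -0.3111,  0.    ]))]
{'clock': 0.6, 'q': array([-1.30018785,  0.68911598, -0.19458188,  1.56532593,  0.15730881,
        0.90251625, -0.21510503]), 'qd': array([-0.00111325,  0.00081344,  0.00074525, -0.00077587,  0.0005981 ,
       -0.00028501,  0.00068812]), 'joint_torque': array([ 2.48771227e-05, -5.27254486e+01, -1.26613241e+00, -1.53677666e+01,
       -5.18268684e-02, -3.38345344e-04,  1.02203200e-05]), 'tool_pos': array([0.1466153 , 0.60756253, 0.23872534]), 'eef_rot': array([1.18121813e-01, 9.92999112e-01, 8.84835660e-06, 7.40218601e-06]), 'contact_force': array([ 0.36442038, -0.01052787,  0.11795155]), 'moment': array([-0.02109271,  0.0191258 ,  0.04731528]), 'finger_force': 0.0, 'opening': 1.0019925416092852}
```

View pics/top1.png

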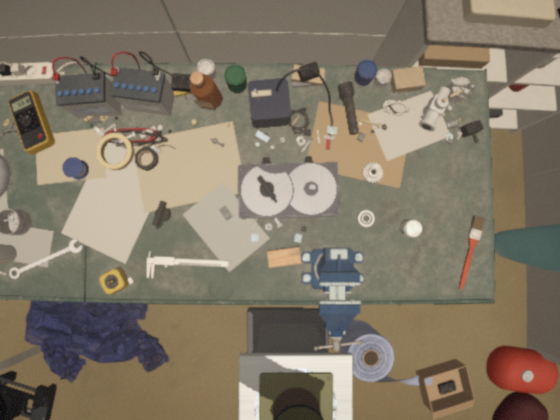

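View pics/scene1.png

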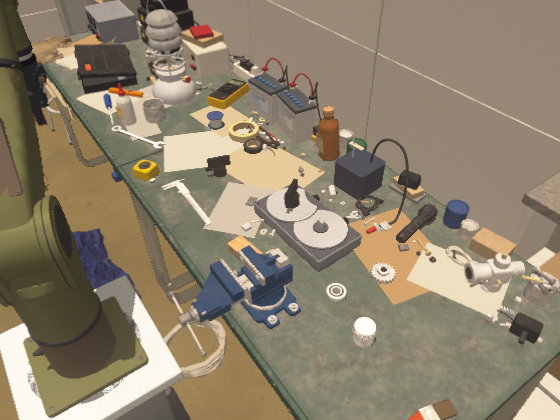

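The top view shows the discs at about (266,189) and (312,188), with the bar handle on the left disc. The T-handle is at (161,213) and the piston at (412,228). The vice in front of the box is an obstacle. I'll go above the T-handle first for a close look.

```bash
python3 -m pendant '[{"dx":350,"dy":-220,"dz":60},{"dx":350,"dy":-220,"dz":60},{"dx":350,"dy":-220,"dz":60},{"dx":350,"dy":-220,"dz":60},{"dx":350,"dy":-220,"dz":60},{"dx":350,"dy":-220,"dz":60},{"dx":350,"dy":-220,"dz":60},{"dx":350,"dy":-220,"dz":60}]'
python3 -c "
from h import *
print(np.round(eyes.camera_info('wrist')['T_tool_cam'],3),eyes.camera_info('wrist')['K'])
im,d=eyes.snapshot('wrist');c=cam('wrist');cv2.imwrite('pics/w1.png',im);print(find(c,'wrist','t_handle',0))"
```

```text
[[-0.001 -0.966 -0.257  0.065]
 [ 1.    -0.001  0.    -0.001]
 [-0.    -0.257  0.966 -0.146]
 [ 0.     0.     0.     1.   ]] [[291.70014653   0.         279.88791145]
 [  0.         291.70014653 206.6530447 ]
 [  0.           0.           1.        ]]
[]validation failed for argument at $[0]...
```

```bash
python3 -m pendant '[{"claw":1,"dx":350,"dy":-220,"dz":60,"twist":0},{"claw":1,"dx":350,"dy":-220,"dz":60,"twist":0},{"claw":1,"dx":350,"dy":-220,"dz":60,"twist":0},{"claw":1,"dx":350,"dy":-220,"dz":60,"twist":0},{"claw":1,"dx":350,"dy":-220,"dz":60,"twist":0},{"claw":1,"dx":350,"dy":-220,"dz":60,"twist":0},{"claw":1,"dx":350,"dy":-220,"dz":60,"twist":0},{"claw":1,"dx":350,"dy":-220,"dz":60,"twist":0}]'
python3 -c "
from h import *
im,d=eyes.snapshot('wrist');c=cam('wrist');cv2.imwrite('pics/w1.png',im);print(find(c,'wrist','t_handle',0))"
```

```text
clock: 1.5
tool_pos: [0.4833, 0.3956, 0.2967]
eef_rot: [0.118, 0.993, 0.0, 0.0]
contact_force: [0.5, 0.1, -0.2]
opening: 1.003
finger_force: 0.0
[(0.94, array([272., 211.]), array([0.5517, 0.359 , 0.    ]))]
```

View pics/w1.png

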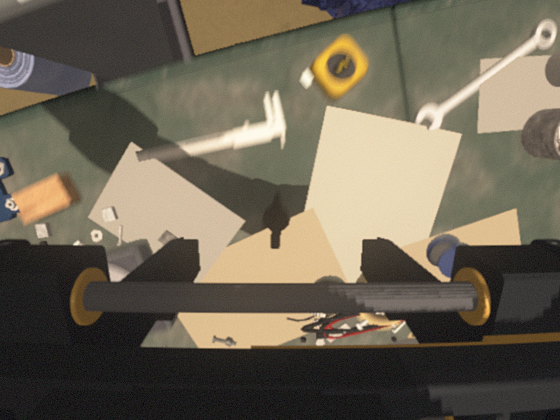

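Run:
```python
from h import *
im,d=eyes.snapshot('wrist');c=cam('wrist');K,D,T=c
v,u=np.nonzero(d>0);uv=np.c_[u,v].astype(float)
n=cv2.undistortPoints(uv[:,None],K,D)[:,0]
P=(np.c_[n,np.ones(len(n))]*d[v,u][:,None])@T[:3,:3].T+T[:3,3]
m=(P[:,2]>.012)&(P[:,2]<.08)&(np.hypot(P[:,0]-.545,P[:,1]-.365)<.07);Q=P[m]
for lo,hi in[(.012,.025),(.025,.05),(.05,.075)]:
    q=Q[(Q[:,2]>lo)&(Q[:,2]<hi)];print(len(q))
    if len(q)>20:print(q.mean(0),cv2.minAreaRect((q[:,:2]*1000).astype(np.float32)))
```

```text
37
[0.52157631 0.38145584 0.01951022] ((513.3724365234375, 384.9193420410156), (37.74103927612305, 37.27010726928711), 75.55754089355469)
350
[0.53082369 0.38025762 0.02993753] ((526.5746459960938, 377.62841796875), (59.99916076660156, 39.286895751953125), 6.295621395111084)
494
[0.53545504 0.37932149 0.06069945] ((537.2337036132812, 378.8164367675781), (13.983089447021484, 69.21955108642578), 72.58588409423828)
```

```bash
python3 -m pendant '[{"claw":1,"dx":20,"dy":-8,"dz":-45,"twist":-0.06},{"claw":1,"dx":30,"dy":-13,"dz":-90,"twist":-0.06},{"claw":1,"dx":40,"dy":-13,"dz":-130,"twist":-0.06},{"claw":1,"dx":40,"dy":-13,"dz":-130,"twist":-0.06}]'
cat >> h.py <<'E'
def cloud(n):
    im,d=eyes.snapshot(n);c=cam(n);K,D,T=c
    v,u=np.nonzero(d>0);uv=np.c_[u,v].astype(float)
    x=cv2.undistortPoints(uv[:,None],K,D)[:,0]
    return im,c,(np.c_[x,np.ones(len(x))]*d[v,u][:,None])@T[:3,:3].T+T[:3,3]
def sl(P,cx,cy,rad,lo,hi):
    q=P[(P[:,2]>lo)&(P[:,2]<hi)&(np.hypot(P[:,0]-cx,P[:,1]-cy)<rad)]
    print(lo,hi,len(q),np.round(q.mean(0),4) if len(q) else '',cv2.minAreaRect((q[:,:2]*1000).astype(np.float32)) if len(q)>20 else '');return q
E
python3 - <<'E'
from h import *
im,c,P=cloud('wrist')
cv2.imwrite('pics/w2.png',cv2.resize(im[60:330,100:460],None,fx=2,fy=2))
for a in [(.005,.015),(.015,.027),(.03,.05),(.055,.07)]: sl(P,.537,.379,.05,*a)
print(r.get_state()['q'])
E
```

```text
clock: 2.05
tool_pos: [0.5184, 0.3818, 0.1605]
eef_rot: [0.147, 0.989, -0.004, -0.004]
contact_force: [-0.7, -0.1, 0.2]
opening: 1.001
finger_force: 0.0
0.005 0.015 93 [0.548  0.3921 0.007 ] ((544.8031616210938, 380.6891784667969), (83.15275573730469, 85.2695541381836), 33.700775146484375)
0.015 0.027 51 [0.5303 0.381  0.0213] ((525.0313110351562, 377.3964538574219), (38.70659637451172, 35.563087463378906), 5.559373378753662)
0.03 0.05 726 [0.5382 0.3789 0.034 ] ((533.9147338867188, 375.9946594238281), (60.387550354003906, 39.500755310058594), 5.347893714904785)
0.055 0.07 1150 [0.5418 0.3778 0.065 ] ((544.3213500976562, 377.21636962890625), (13.463592529296875, 69.63931274414062), 72.89122009277344)
[-0.60376069  0.80843957 -0.19397612  1.56055568  0.19419538  0.79745649
  0.39940269]
```

View pics/w2.png

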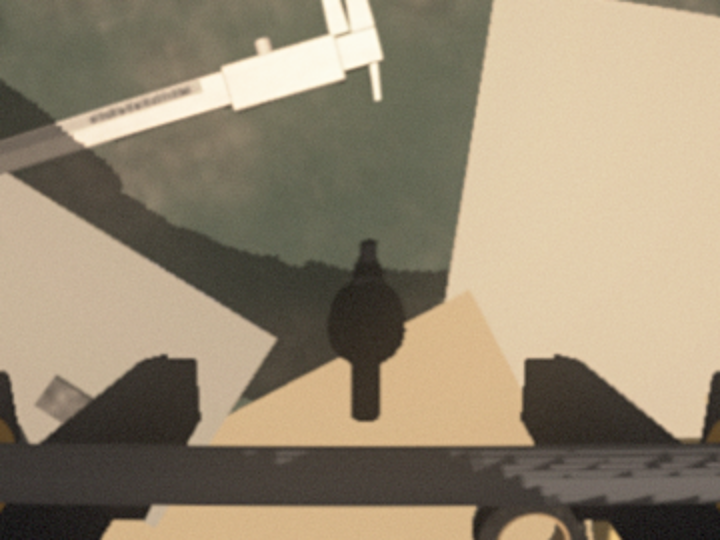

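The nose is at the image top, (369,265) in the crop, which is the robot (-x) side. The T-handle yaw is about -17°, centred near (0.540, 0.378). Next I'll move above the box.

```bash
python3 -m pendant '[{"claw":1,"dx":10,"dy":-20,"dz":45,"twist":0},{"claw":1,"dx":20,"dy":-60,"dz":75,"twist":0},{"claw":1,"dx":60,"dy":-310,"dz":100,"twist":0},{"claw":1,"dx":60,"dy":-310,"dz":100,"twist":0},{"claw":1,"dx":60,"dy":-310,"dz":100,"twist":0},{"claw":1,"dx":60,"dy":-310,"dz":100,"twist":0},{"claw":1,"dx":60,"dy":-310,"dz":100,"twist":0},{"claw":1,"dx":60,"dy":-310,"dz":100,"twist":0}]'
python3 -m pendant '[{"claw":1,"dx":0,"dy":0,"dz":0,"twist":0},{"claw":1,"dx":0,"dy":0,"dz":0,"twist":0}]'
python3 - <<'E'
from h import *
im,c,P=cloud('wrist')
cv2.imwrite('pics/w3.png',im)
for q,z in [("housing",0),("isolator_grip",.099),("spindle_seat",.053)]: print(q,find(c,'wrist',q,z))
sl(P,.6,.087,.055,.1,.125);sl(P,.602,-.04,.06,.063,.09)
sl(P,.605,.03,.17,.034,.046)
a=sl(P,.605,.03,.17,.034,.06)
E
```

```text
clock: 2.9
tool_pos: [0.5837, 0.0663, 0.2699]
eef_rot: [0.153, 0.988, -0.002, 0.003]
contact_force: [0.7, -0.2, 0.1]
opening: 1.0
finger_force: 0.0
clock: 3.1
tool_pos: [0.5817, 0.0771, 0.268]
eef_rot: [0.146, 0.989, 0.002, 0.001]
contact_force: [-0.1, 1.1, -0.0]
opening: 1.0
finger_force: 0.0
housing [(0.92, array([251., 205.]), array([0.6094, 0.0243, 0.    ]))]
isolator_grip [(0.78, array([293., 209.]), array([0.6064, 0.0847, 0.099 ]))]
spindle_seat [(0.6, array([205., 235.]), array([ 0.6194, -0.037 ,  0.053 ]))]
0.1 0.125 852 [0.6063 0.0836 0.1094] ((608.137451171875, 83.69041442871094), (69.99393463134766, 14.412263870239258), 35.92428207397461)
0.063 0.09 189 [ 0.6131 -0.0333  0.0723] ((615.3092651367188, -34.97327423095703), (14.788145065307617, 19.951637268066406), 2.13569712638855)
0.034 0.046 5496 [0.5956 0.0535 0.0399] ((613.7442016601562, 24.691802978515625), (156.75540161132812, 278.7167053222656), 2.2398006916046143)
0.034 0.06 18635 [0.5997 0.0362 0.046 ] ((613.7442016601562, 24.691802978515625), (156.75540161132812, 278.7167053222656), 2.2398006916046143)
```

View pics/w3.png

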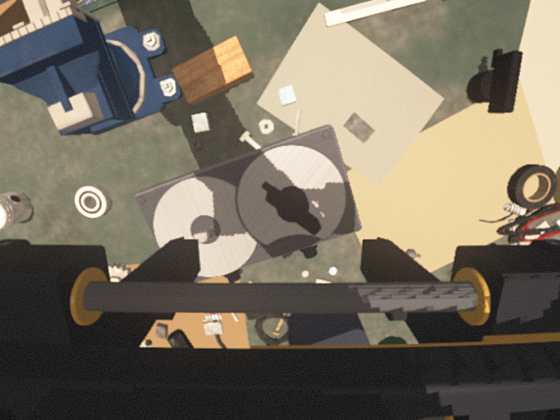

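The nose of the bar handle is at (270,187) and the spindle at (205,230), with its flat facing the robot. Isolator axis is about (0.607, 0.084) with the bar at 36°; the spindle is about (0.613, -0.035) and the housing yaw about 2.4°. Next I'll move over the bar.

```bash
python3 -m pendant '[{"claw":1,"dx":25,"dy":7,"dz":-40,"twist":0.15},{"claw":1,"dx":25,"dy":7,"dz":-60,"twist":0.3},{"claw":1,"dx":25,"dy":7,"dz":-80,"twist":0.45},{"claw":1,"dx":25,"dy":7,"dz":-100,"twist":0.6},{"claw":1,"dx":25,"dy":7,"dz":-120,"twist":0.75},{"claw":1,"dx":25,"dy":7,"dz":-130,"twist":0.92},{"claw":1,"dx":25,"dy":7,"dz":-130,"twist":0.92},{"claw":1,"dx":25,"dy":7,"dz":-130,"twist":0.92}]'
python3 -m pendant '[{"claw":1,"dx":0,"dy":0,"dz":0,"twist":0},{"claw":1,"dx":0,"dy":0,"dz":0,"twist":0}]'
cat >> h.py <<'E'
def st():
    s=r.get_state(); M=R.from_quat(s["eef_rot"]).as_matrix(); print('tcp',np.round(s['tool_pos'],4),'closing dir deg',np.round(np.degrees(np.arctan2(M[1,1],M[0,1])),2),'q',np.round(s['q'],2),'F',np.round(s['contact_force'],1),'M',np.round(s['moment'],2))
E
python3 -c "
from h import *
im,c,P=cloud('wrist')
sl(P,.607,.0838,.055,.1,.125);st()"
```

```text
clock: 4.1
tool_pos: [0.6068, 0.0818, 0.1363]
eef_rot: [-0.306, 0.952, 0.0, -0.0]
contact_force: [0.3, -0.0, 0.8]
opening: 1.002
finger_force: 0.0
clock: 4.3
tool_pos: [0.6073, 0.0814, 0.1371]
eef_rot: [-0.306, 0.952, -0.0, 0.001]
contact_force: [1.2, -0.4, -0.3]
opening: 1.001
finger_force: 0.0
0.1 0.125 2134 [0.6045 0.0803 0.1103] ((606.5734252929688, 81.75276947021484), (65.08899688720703, 13.853093147277832), 35.62611770629883)
tcp [0.6072 0.0813 0.137 ] closing dir deg 125.66 q [ 0.04  0.83 -0.45  1.69  0.49  0.74  1.54] F [ 0.1 -0.6  0.2] M [ 0.04  0.01 -0.03]
```

```bash
python3 -m pendant '[{"claw":1,"dx":0,"dy":1,"dz":-30,"twist":0},{"claw":1,"dx":0,"dy":1,"dz":-51,"twist":0},{"claw":1,"dx":0,"dy":1,"dz":-51,"twist":0},{"claw":0,"dx":0,"dy":1,"dz":-51,"twist":0},{"claw":0,"dx":0,"dy":1,"dz":-51,"twist":0},{"claw":0,"dx":0,"dy":1,"dz":-51,"twist":0},{"claw":0,"dx":0,"dy":1,"dz":-51,"twist":0},{"claw":0,"dx":0,"dy":1,"dz":-51,"twist":0}]' 30
python3 -m pendant '[{"claw":0,"dx":0,"dy":0,"dz":0,"twist":0},{"claw":0,"dx":0,"dy":0,"dz":0,"twist":0}]'
python3 -c "
from h import *
st()"
```

```text
clock: 5.15
tool_pos: [0.607, 0.0819, 0.0857]
eef_rot: [-0.306, 0.952, -0.0, 0.0]
contact_force: [-0.7, -0.3, -0.3]
opening: 0.572
finger_force: 0.0
clock: 5.35
tool_pos: [0.6067, 0.0819, 0.0853]
eef_rot: [-0.307, 0.952, 0.0, 0.0]
contact_force: [0.4, 0.1, 0.5]
opening: 0.39
finger_force: 0.0
tcp [0.6067 0.0819 0.0853] closing dir deg 125.71 q [ 0.01  0.9  -0.4   1.71  0.54  0.64  1.5 ] F [0.4 0.1 0.5] M [ 0.11  0.03 -0.01]
```

```bash
python3 -m pendant '[{"claw":0,"dx":0,"dy":0,"dz":0,"twist":0},{"claw":0,"dx":0,"dy":0,"dz":0,"twist":0},{"claw":0,"dx":0,"dy":0,"dz":0,"twist":0},{"claw":0,"dx":0,"dy":0,"dz":0,"twist":0}]'
python3 -c "
from h import *
st()"
```

```text
clock: 5.75
tool_pos: [0.606, 0.0829, 0.0851]
eef_rot: [-0.307, 0.952, 0.001, -0.0]
contact_force: [-1.9, 2.8, 1.0]
opening: 0.152
finger_force: 30.0
tcp [0.606  0.0829 0.0851] closing dir deg 125.76 q [ 0.01  0.9  -0.4   1.71  0.54  0.64  1.5 ] F [-1.9  2.8  1. ] M [0.59 0.55 0.01]
```

```bash
python3 -m pendant '[{"claw":0,"dx":0,"dy":0,"dz":0,"twist":-0.14},{"claw":0,"dx":0,"dy":0,"dz":0,"twist":-0.28},{"claw":0,"dx":0,"dy":0,"dz":0,"twist":-0.42},{"claw":0,"dx":0,"dy":0,"dz":0,"twist":-0.56},{"claw":0,"dx":0,"dy":0,"dz":0,"twist":-0.7},{"claw":0,"dx":0,"dy":0,"dz":0,"twist":-0.84},{"claw":0,"dx":0,"dy":0,"dz":0,"twist":-0.98},{"claw":0,"dx":0,"dy":0,"dz":0,"twist":-1.1}]'
python3 -c "
from h import *
st()"
python3 -m pendant '[{"claw":0,"dx":0,"dy":0,"dz":0,"twist":-0.04},{"claw":0,"dx":0,"dy":0,"dz":0,"twist":-0.08},{"claw":0,"dx":0,"dy":0,"dz":0,"twist":-0.12},{"claw":0,"dx":0,"dy":0,"dz":0,"twist":-0.12}]'
python3 -c "
from h import *
st()"
```

```text
clock: 6.55
tool_pos: [0.6058, 0.0862, 0.0851]
eef_rot: [0.237, 0.972, 0.002, -0.001]
contact_force: [-2.3, 7.0, 0.2]
opening: 0.159
finger_force: 30.0
tcp [0.6058 0.0862 0.0851] closing dir deg 62.58 q [-0.15  0.88 -0.12  1.72  0.17  0.55  0.72] F [-2.3  7.   0.2] M [1.42 0.46 0.12]
clock: 6.95
tool_pos: [0.606, 0.0865, 0.0851]
eef_rot: [0.293, 0.956, 0.002, -0.001]
contact_force: [-1.6, 8.6, -0.6]
opening: 0.159
finger_force: 30.0
tcp [0.606  0.0865 0.0851] closing dir deg 55.96 q [-0.16  0.88 -0.09  1.72  0.13  0.55  0.64] F [-1.6  8.6 -0.6] M [ 1.44  0.44 -0.01]
```

```bash
python3 -m pendant '[{"claw":0,"dx":0,"dy":2,"dz":0,"twist":-0.03},{"claw":0,"dx":0,"dy":4,"dz":0,"twist":-0.06},{"claw":0,"dx":0,"dy":4,"dz":0,"twist":-0.1},{"claw":0,"dx":0,"dy":4,"dz":0,"twist":-0.1}]'
python3 -c "
from h import *
st()"
python3 -m pendant '[{"claw":0,"dx":0,"dy":0,"dz":0,"twist":-0.04},{"claw":0,"dx":0,"dy":0,"dz":0,"twist":-0.08},{"claw":0,"dx":0,"dy":0,"dz":0,"twist":-0.12},{"claw":0,"dx":0,"dy":0,"dz":0,"twist":-0.12}]'
python3 -c "
from h import *
st()"
```

```text
clock: 7.35
tool_pos: [0.6062, 0.0867, 0.0851]
eef_rot: [0.342, 0.94, 0.0, -0.001]
contact_force: [-3.0, 4.2, 0.8]
opening: 0.155
finger_force: 30.0
tcp [0.6062 0.0867 0.0851] closing dir deg 50.02 q [-0.18  0.88 -0.06  1.72  0.09  0.55  0.57] F [-3.   4.2  0.8] M [ 0.86  0.63 -0.06]
clock: 7.75
tool_pos: [0.6065, 0.0865, 0.0851]
eef_rot: [0.396, 0.918, 0.0, -0.0]
contact_force: [-2.8, 4.2, 1.4]
opening: 0.165
finger_force: 32.6
tcp [0.6065 0.0865 0.0851] closing dir deg 43.29 q [-0.2   0.88 -0.03  1.72  0.05  0.54  0.5 ] F [-2.8  4.2  1.4] M [0.77 0.58 0.84]
```

```bash
python3 -m pendant '[{"claw":0,"dx":0,"dy":0,"dz":0,"twist":-0.03},{"claw":0,"dx":0,"dy":0,"dz":0,"twist":-0.03}]'
python3 -c "
from h import *
st()"
python3 -m pendant '[{"claw":1,"dx":0,"dy":0,"dz":0,"twist":-0.03},{"claw":1,"dx":0,"dy":0,"dz":0,"twist":-0.03},{"claw":1,"dx":0,"dy":0,"dz":0,"twist":-0.03},{"claw":1,"dx":0,"dy":0,"dz":0,"twist":-0.03},{"claw":1,"dx":0,"dy":0,"dz":45,"twist":-0.03},{"claw":1,"dx":0,"dy":0,"dz":90,"twist":-0.03},{"claw":1,"dx":0,"dy":0,"dz":130,"twist":0},{"claw":1,"dx":0,"dy":0,"dz":130,"twist":0}]'
python3 -m pendant '[{"claw":1,"dx":-5,"dy":0,"dz":45,"twist":0.15},{"claw":1,"dx":-10,"dy":0,"dz":55,"twist":0.3},{"claw":1,"dx":-20,"dy":0,"dz":55,"twist":0.45},{"claw":1,"dx":-20,"dy":0,"dz":55,"twist":0.45},{"claw":1,"dx":-20,"dy":0,"dz":55,"twist":0.45}]'
python3 - <<'E'
from h import *
im,c,P=cloud('wrist')
cv2.imwrite('pics/w4.png',im);st()
sl(P,.607,.086,.055,.1,.125);sl(P,.6128,-.035,.05,.063,.09)
sl(P,.605,.03,.17,.034,.06)
E
```

```text
clock: 7.95
tool_pos: [0.6067, 0.0864, 0.0852]
eef_rot: [0.41, 0.912, 0.0, -0.0]
contact_force: [-2.2, 4.5, 1.2]
opening: 0.173
finger_force: 32.9
tcp [0.6067 0.0864 0.0852] closing dir deg 41.55 q [-0.2   0.88 -0.03  1.72  0.04  0.54  0.48] F [-2.2  4.5  1.2] M [0.8  0.53 0.77]
clock: 8.75
tool_pos: [0.6107, 0.0859, 0.2211]
eef_rot: [0.411, 0.912, 0.003, 0.005]
contact_force: [0.0, 0.1, 0.6]
opening: 0.872
finger_force: 0.0
clock: 9.25
tool_pos: [0.5866, 0.0855, 0.2695]
eef_rot: [0.199, 0.98, -0.0, -0.0]
contact_force: [0.3, -0.3, -1.2]
opening: 0.995
finger_force: 0.0
tcp [0.5868 0.0856 0.2694] closing dir deg 67.06 q [-0.13  0.61 -0.16  1.63  0.12  0.91  0.84] F [ 0.8 -0.5 -0.4] M [-0.04 -0.04  0.02]
0.1 0.125 824 [0.6069 0.0843 0.1101] ((608.4983520507812, 83.68963623046875), (14.208185195922852, 69.54544067382812), 49.29700469970703)
0.063 0.09 145 [ 0.6146 -0.0315  0.0726] ((616.0536499023438, -33.58852005004883), (14.911345481872559, 17.096229553222656), 2.6657233238220215)
0.034 0.06 18259 [0.6009 0.0399 0.0464] ((614.4736938476562, 24.768035888671875), (157.38211059570312, 278.2536926269531), 2.4615089893341064)
```

View pics/w4.png

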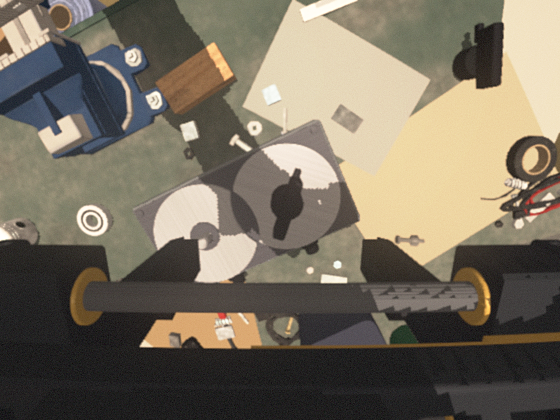

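The bar is now at -40.7°, which is -43° relative to the housing. That agrees with 1.5 rad, symmetric about the housing x axis, and a clear stop was felt. Now the T-handle.

```bash
python3 -m pendant '[{"claw":1,"dx":-47,"dy":290,"dz":-70,"twist":0.1},{"claw":1,"dx":-47,"dy":290,"dz":-70,"twist":0.1},{"claw":1,"dx":-47,"dy":290,"dz":-70,"twist":0.1},{"claw":1,"dx":-47,"dy":290,"dz":-70,"twist":0.1},{"claw":1,"dx":-47,"dy":290,"dz":-70,"twist":0.1},{"claw":1,"dx":-47,"dy":290,"dz":-70,"twist":0.1},{"claw":1,"dx":-47,"dy":290,"dz":-70,"twist":0.1},{"claw":1,"dx":-47,"dy":290,"dz":-70,"twist":0.1}]'
python3 -m pendant '[{"claw":1,"dx":0,"dy":0,"dz":-40,"twist":0},{"claw":1,"dx":0,"dy":0,"dz":-80,"twist":0},{"claw":1,"dx":0,"dy":0,"dz":-80,"twist":0},{"claw":1,"dx":0,"dy":0,"dz":-80,"twist":0},{"claw":1,"dx":0,"dy":0,"dz":-80,"twist":0}]'
python3 - <<'E'
from h import *
im,c,P=cloud('wrist');st()
sl(P,.54,.378,.05,.055,.07);sl(P,.54,.378,.05,.02,.04)
E
```

```text
clock: 10.1
tool_pos: [0.5387, 0.3776, 0.1987]
eef_rot: [0.147, 0.989, -0.001, -0.001]
contact_force: [0.3, 0.3, 0.3]
opening: 0.999
finger_force: 0.0
clock: 10.6
tool_pos: [0.5416, 0.376, 0.1225]
eef_rot: [0.149, 0.989, 0.001, 0.002]
contact_force: [0.7, 0.3, -0.4]
opening: 0.999
finger_force: 0.0
tcp [0.5415 0.3763 0.1227] closing dir deg 72.91 q [-0.61  0.87 -0.13  1.55  0.16  0.72  0.46] F [-0.2  0.2 -0.6] M [ 0.    0.01 -0.  ]
0.055 0.07 1632 [0.5408 0.3758 0.0617] ((542.8059692382812, 375.3119812011719), (13.47558307647705, 69.36264038085938), 72.44144439697266)
0.02 0.04 1006 [0.5371 0.3765 0.0299] ((532.1390991210938, 374.05914306640625), (60.73152160644531, 39.49150848388672), 5.278819561004639)
```

```bash
python3 -m pendant '[{"claw":1,"dx":1,"dy":0,"dz":-40,"twist":0},{"claw":1,"dx":1,"dy":0,"dz":-80,"twist":0},{"claw":0.5,"dx":1,"dy":0,"dz":-88,"twist":0},{"claw":0,"dx":1,"dy":0,"dz":-88,"twist":0},{"claw":0,"dx":1,"dy":0,"dz":-88,"twist":0},{"claw":0,"dx":1,"dy":0,"dz":-88,"twist":0},{"claw":0,"dx":1,"dy":0,"dz":-88,"twist":0},{"claw":0,"dx":1,"dy":0,"dz":-88,"twist":0}]' 30
python3 -m pendant '[{"claw":0,"dx":0,"dy":0,"dz":0,"twist":0},{"claw":0,"dx":0,"dy":0,"dz":0,"twist":0},{"claw":0,"dx":0,"dy":0,"dz":0,"twist":0},{"claw":0,"dx":0,"dy":0,"dz":0,"twist":0},{"claw":0,"dx":0,"dy":0,"dz":0,"twist":0}]'
python3 - <<'E'
from h import *
st()
E
```

```text
clock: 11.45
tool_pos: [0.5413, 0.3763, 0.0333]
eef_rot: [0.148, 0.989, 0.001, 0.001]
contact_force: [0.2, 0.1, 0.6]
opening: 0.481
finger_force: 0.0
clock: 11.95
tool_pos: [0.5407, 0.376, 0.0321]
eef_rot: [0.148, 0.989, 0.0, -0.0]
contact_force: [-0.8, 0.7, 0.6]
opening: 0.155
finger_force: 30.0
tcp [0.5407 0.376  0.0321] closing dir deg 73.0 q [-0.62  1.   -0.11  1.58  0.18  0.57  0.44] F [-0.8  0.7  0.6] M [ 0.04  0.02 -0.01]
```

```bash
python3 -m pendant '[{"claw":0,"dx":0,"dy":0,"dz":40,"twist":0},{"claw":0,"dx":0,"dy":0,"dz":80,"twist":0},{"claw":0,"dx":0,"dy":0,"dz":120,"twist":0},{"claw":0,"dx":5,"dy":-20,"dz":150,"twist":0.05},{"claw":0,"dx":10,"dy":-60,"dz":165,"twist":0.1},{"claw":0,"dx":15,"dy":-100,"dz":165,"twist":0.15},{"claw":0,"dx":20,"dy":-140,"dz":165,"twist":0.2},{"claw":0,"dx":28,"dy":-180,"dz":165,"twist":0.25}]'
python3 -m pendant '[{"claw":0,"dx":8,"dy":-40,"dz":0,"twist":0.09},{"claw":0,"dx":16,"dy":-80,"dz":0,"twist":0.09},{"claw":0,"dx":24,"dy":-120,"dz":0,"twist":0.09},{"claw":0,"dx":32,"dy":-160,"dz":0,"twist":0.09},{"claw":0,"dx":38,"dy":-200,"dz":0,"twist":0.09},{"claw":0,"dx":44,"dy":-232,"dz":0,"twist":0.09},{"claw":0,"dx":44,"dy":-232,"dz":0,"twist":0.09},{"claw":0,"dx":44,"dy":-232,"dz":0,"twist":0.09}]'
python3 -m pendant '[{"claw":0,"dx":0,"dy":0,"dz":0,"twist":0},{"claw":0,"dx":0,"dy":0,"dz":0,"twist":0}]'
python3 - <<'E'
from h import *
im,c,P=cloud('wrist');st()
cv2.imwrite('pics/w5.png',im)
sl(P,.6128,-.035,.05,.063,.09)
sl(P,.61,.03,.17,.034,.06)
t=r.get_state()['tool_pos']
sl(P,t[0],t[1],.045,t[2]+.012,t[2]+.035)
sl(P,t[0],t[1],.045,t[2]-.035,t[2]+.01)
im,c2,P=cloud('top');sl(P,.61,.03,.17,.034,.06)
E
```

```text
clock: 12.75
tool_pos: [0.5682, 0.1942, 0.1972]
eef_rot: [0.022, 1.0, -0.0, -0.0]
contact_force: [0.5, -0.2, -0.2]
opening: 0.152
finger_force: 30.0
clock: 13.55
tool_pos: [0.6124, -0.0371, 0.1968]
eef_rot: [-0.02, 1.0, 0.0, -0.0]
contact_force: [-0.1, 0.6, -2.3]
opening: 0.153
finger_force: 30.0
clock: 13.75
tool_pos: [0.6126, -0.034, 0.1972]
eef_rot: [-0.023, 1.0, 0.001, -0.0]
contact_force: [0.9, -0.4, -1.0]
opening: 0.154
finger_force: 30.0
tcp [ 0.6126 -0.0343  0.1972] closing dir deg 92.63 q [ 0.16  0.73 -0.31  1.64  0.28  0.81  1.34] F [ 0.6 -0.6 -1.2] M [-0.    0.02  0.01]
0.063 0.09 11 [ 0.6091 -0.0433  0.0691] 
0.034 0.06 26103 [0.5933 0.0161 0.0465] ((609.4814453125, 22.957504272460938), (147.8389892578125, 279.2078857421875), 1.8044692277908325)
0.2092275479062438 0.23222754790624378 4888 [ 0.6053 -0.0358  0.2247] ((613.1006469726562, -38.80002975463867), (41.132938385009766, 67.27301788330078), 73.61779022216797)
0.16222754790624377 0.2072275479062438 1301 [ 0.5937 -0.0362  0.194 ] ((589.2820434570312, -36.39182662963867), (36.66077423095703, 41.128509521484375), 2.2478227615356445)
0.034 0.06 3337 [0.59   0.0549 0.045 ] ((609.9248046875, 27.643898010253906), (154.19619750976562, 278.53704833984375), 2.028865098953247)
```

View pics/w5.png

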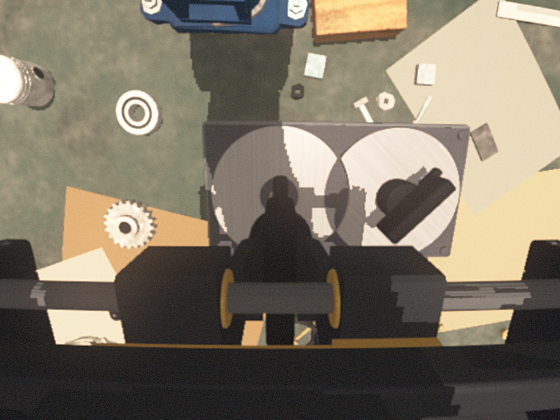

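```bash
python3 -m pendant '[{"claw":0,"dx":0,"dy":0,"dz":-40,"twist":0},{"claw":0,"dx":0,"dy":0,"dz":-80,"twist":0},{"claw":0,"dx":0,"dy":0,"dz":-84,"twist":0},{"claw":0,"dx":0,"dy":0,"dz":-84,"twist":0},{"claw":0,"dx":0,"dy":0,"dz":-84,"twist":0}]'
python3 -c "
from h import *
st()"
python3 -m pendant '[{"claw":0,"dx":0,"dy":0,"dz":-3,"twist":0},{"claw":0,"dx":0,"dy":0,"dz":-6,"twist":0},{"claw":0,"dx":0,"dy":0,"dz":-9,"twist":0},{"claw":0,"dx":0,"dy":0,"dz":-9,"twist":0}]'
python3 -c "
from h import *
st()"
```

```text
clock: 14.35
tool_pos: [0.6142, -0.0356, 0.115]
eef_rot: [-0.022, 1.0, 0.0, 0.002]
contact_force: [0.5, 0.6, -0.3]
opening: 0.161
finger_force: 30.0
tcp [ 0.6142 -0.0356  0.115 ] closing dir deg 92.5 q [ 0.13  0.84 -0.27  1.7   0.34  0.64  1.29] F [ 0.5  0.6 -0.3] M [-0.    0.    0.03]
clock: 14.75
tool_pos: [0.6139, -0.0361, 0.1062]
eef_rot: [-0.021, 1.0, -0.0, 0.001]
contact_force: [-2.5, -0.4, 10.8]
opening: 0.155
finger_force: 30.0
tcp [ 0.6139 -0.0361  0.1062] closing dir deg 92.46 q [ 0.13  0.86 -0.26  1.7   0.34  0.63  1.29] F [-2.5 -0.4 10.8] M [-0.02  0.56 -0.03]
```

```bash
python3 -m pendant '[{"claw":0,"dx":-1,"dy":0.5,"dz":0,"twist":0},{"claw":0,"dx":-2,"dy":1,"dz":0,"twist":0},{"claw":0,"dx":-2,"dy":1,"dz":-2,"twist":0},{"claw":0,"dx":-2,"dy":1,"dz":-3,"twist":0}]'
python3 -c "
from h import *
st()"
```

```text
clock: 15.15
tool_pos: [0.6114, -0.0353, 0.1022]
eef_rot: [-0.021, 1.0, -0.0, 0.001]
contact_force: [0.5, 0.4, -1.5]
opening: 0.161
finger_force: 30.0
tcp [ 0.6114 -0.0353  0.1022] closing dir deg 92.45 q [ 0.13  0.86 -0.26  1.71  0.34  0.61  1.29] F [ 0.5  0.4 -1.5] M [ 0.05 -0.03  0.04]
```

It has dropped in: z is 5 mm below the contact height with no force. Continuing down.

```bash
python3 -m pendant '[{"claw":0,"dx":0,"dy":0,"dz":-3,"twist":0},{"claw":0,"dx":0,"dy":0,"dz":-6,"twist":0},{"claw":0,"dx":0,"dy":0,"dz":-9,"twist":0},{"claw":0,"dx":0,"dy":0,"dz":-9,"twist":0}]'
python3 -c "
from h import *
st()"
python3 -m pendant '[{"claw":0,"dx":0,"dy":0,"dz":-3,"twist":0},{"claw":0,"dx":0,"dy":0,"dz":-6,"twist":0},{"claw":0,"dx":0,"dy":0,"dz":-9,"twist":0},{"claw":0,"dx":0,"dy":0,"dz":-9,"twist":0}]'
python3 -c "
from h import *
st()"
```

```text
clock: 15.55
tool_pos: [0.6102, -0.035, 0.0913]
eef_rot: [-0.022, 1.0, 0.0, -0.001]
contact_force: [-0.5, -0.5, -1.3]
opening: 0.156
finger_force: 30.0
tcp [ 0.6102 -0.035   0.0913] closing dir deg 92.48 q [ 0.12  0.87 -0.25  1.72  0.35  0.6   1.28] F [-0.5 -0.5 -1.3] M [0.   0.02 0.07]
clock: 15.95
tool_pos: [0.6108, -0.035, 0.0849]
eef_rot: [-0.022, 1.0, -0.0, 0.0]
contact_force: [-5.0, -0.3, 13.0]
opening: 0.156
finger_force: 30.0
tcp [ 0.6108 -0.035   0.0849] closing dir deg 92.48 q [ 0.12  0.88 -0.25  1.72  0.35  0.58  1.28] F [-5.  -0.3 13. ] M [-0.04  0.86 -0.06]
```

```bash
python3 -m pendant '[{"claw":0,"dx":0,"dy":0,"dz":2,"twist":0},{"claw":0,"dx":0,"dy":0.3,"dz":2,"twist":-0.14},{"claw":0,"dx":0,"dy":0.6,"dz":2,"twist":-0.28},{"claw":0,"dx":0.2,"dy":1,"dz":2,"twist":-0.42},{"claw":0,"dx":0.4,"dy":1.2,"dz":2,"twist":-0.56},{"claw":0,"dx":0.6,"dy":1.4,"dz":2,"twist":-0.7}]'
python3 -c "
from h import *
st()"
python3 -m pendant '[{"claw":0,"dx":0.3,"dy":0.3,"dz":0,"twist":-0.13},{"claw":0,"dx":0.5,"dy":0.4,"dz":0,"twist":-0.26},{"claw":0,"dx":0.8,"dy":0.5,"dz":0,"twist":-0.39},{"claw":0,"dx":0.9,"dy":0.5,"dz":0,"twist":-0.52},{"claw":0,"dx":0.9,"dy":0.5,"dz":0,"twist":-0.52}]'
python3 -c "
from h import *
st()"
```

```text
clock: 16.55
tool_pos: [0.6102, -0.0334, 0.0851]
eef_rot: [0.325, 0.946, -0.0, -0.001]
contact_force: [-2.9, 0.4, 1.6]
opening: 0.154
finger_force: 30.0
tcp [ 0.6102 -0.0334  0.0851] closing dir deg 52.07 q [ 0.02  0.88 -0.07  1.72  0.1   0.55  0.8 ] F [-2.9  0.4  1.6] M [0.07 0.56 0.03]
clock: 17.05
tool_pos: [0.6116, -0.0323, 0.085]
eef_rot: [0.555, 0.832, -0.0, -0.001]
contact_force: [-1.7, 2.5, 1.7]
opening: 0.155
finger_force: 30.0
tcp [ 0.6116 -0.0323  0.085 ] closing dir deg 22.59 q [-0.06  0.88  0.06  1.72 -0.09  0.54  0.46] F [-1.7  2.5  1.7] M [ 0.31  0.49 -0.04]
```

Turned 1.22 rad with no stop yet, so I'll continue.

```bash
python3 -m pendant '[{"claw":0,"dx":0,"dy":0,"dz":0,"twist":-0.05},{"claw":0,"dx":0,"dy":0,"dz":0,"twist":-0.1},{"claw":0,"dx":0,"dy":0,"dz":0,"twist":-0.15},{"claw":0,"dx":0,"dy":0,"dz":0,"twist":-0.15}]'
python3 -c "
from h import *
st()"
python3 -m pendant '[{"claw":0,"dx":0,"dy":0,"dz":0,"twist":-0.04},{"claw":0,"dx":0,"dy":0,"dz":0,"twist":-0.08},{"claw":0,"dx":0,"dy":0,"dz":0,"twist":-0.08}]'
python3 -c "
from h import *
st()"
```

```text
clock: 17.45
tool_pos: [0.612, -0.0321, 0.0851]
eef_rot: [0.614, 0.789, 0.0, -0.001]
contact_force: [-2.0, 2.3, 1.4]
opening: 0.153
finger_force: 30.0
tcp [ 0.612  -0.0321  0.0851] closing dir deg 14.18 q [-0.08  0.88  0.1   1.72 -0.15  0.54  0.36] F [-2.   2.3  1.4] M [ 0.42  0.31 -0.01]
clock: 17.75
tool_pos: [0.6122, -0.0322, 0.0851]
eef_rot: [0.647, 0.763, 0.0, -0.0]
contact_force: [-0.1, 4.7, 0.7]
opening: 0.156
finger_force: 30.0
tcp [ 0.6122 -0.0322  0.0851] closing dir deg 9.4 q [-0.09  0.88  0.12  1.73 -0.18  0.54  0.31] F [-0.1  4.7  0.7] M [0.89 0.26 0.  ]
```

```bash
python3 -m pendant '[{"claw":0,"dx":0,"dy":0,"dz":0,"twist":-0.04},{"claw":0,"dx":0,"dy":0,"dz":0,"twist":-0.08},{"claw":0,"dx":0,"dy":0,"dz":0,"twist":-0.08}]'
python3 -c "
from h import *
st()
im,c,P=cloud('wrist');cv2.imwrite('pics/w6.png',im)"
```

```text
clock: 18.05
tool_pos: [0.6125, -0.0321, 0.0851]
eef_rot: [0.677, 0.736, 0.0, -0.0]
contact_force: [-0.7, 5.2, 0.4]
opening: 0.157
finger_force: 30.0
tcp [ 0.6125 -0.0321  0.0851] closing dir deg 4.76 q [-0.1   0.89  0.14  1.73 -0.21  0.54  0.25] F [-0.7  5.2  0.4] M [1.11 0.12 0.01]
```

View pics/w6.png

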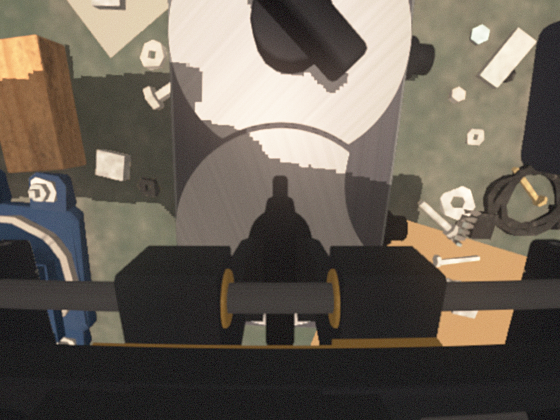

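```bash
python3 -m pendant '[{"claw":0,"dx":0,"dy":1,"dz":0,"twist":-0.04},{"claw":0,"dx":0,"dy":2,"dz":0,"twist":-0.08},{"claw":0,"dx":0,"dy":2,"dz":0,"twist":-0.08}]'
python3 -c "
from h import *
st()"
```

```text
clock: 18.4
tool_pos: [0.6126, -0.0319, 0.0851]
eef_rot: [0.706, 0.708, -0.0, 0.001]
contact_force: [0.2, 2.3, -3.3]
opening: 0.157
finger_force: 30.0
tcp [ 0.6126 -0.0319  0.0851] closing dir deg 0.12 q [-0.11  0.89  0.16  1.73 -0.24  0.55  0.2 ] F [ 0.2  2.3 -3.3] M [ 0.44 -0.18  0.01]
```

```bash
python3 -m pendant '[{"claw":0,"dx":0,"dy":0,"dz":0,"twist":-0.04},{"claw":0,"dx":0,"dy":0,"dz":0,"twist":-0.08},{"claw":0,"dx":0,"dy":0,"dz":0,"twist":-0.08}]'
python3 -c "
from h import *
st()"
```

```text
clock: 18.7
tool_pos: [0.6128, -0.0317, 0.0851]
eef_rot: [0.734, 0.679, 0.0, 0.001]
contact_force: [2.7, 0.3, -5.4]
opening: 0.158
finger_force: 30.0
tcp [ 0.6128 -0.0317  0.0851] closing dir deg -4.44 q [-0.12  0.89  0.18  1.73 -0.27  0.55  0.15] F [ 2.7  0.3 -5.4] M [ 0.16 -0.56  0.19]
```

```bash
python3 -m pendant '[{"claw":0,"dx":0,"dy":0,"dz":-1,"twist":-0.03},{"claw":0,"dx":0,"dy":0,"dz":-2,"twist":-0.06},{"claw":0,"dx":0,"dy":0,"dz":-2,"twist":-0.06}]'
python3 -c "
from h import *
st()"
```

```text
clock: 19.0
tool_pos: [0.6132, -0.0316, 0.085]
eef_rot: [0.754, 0.657, 0.001, 0.001]
contact_force: [0.6, 0.3, 8.2]
opening: 0.154
finger_force: 30.1
tcp [ 0.6132 -0.0316  0.085 ] closing dir deg -7.86 q [-0.13  0.89  0.2   1.73 -0.29  0.55  0.11] F [0.6 0.3 8.2] M [0.3  0.11 0.37]
```

```bash
python3 -m pendant '[{"claw":0,"dx":0,"dy":0,"dz":0,"twist":-0.03},{"claw":1,"dx":0,"dy":0,"dz":2,"twist":-0.03},{"claw":1,"dx":0,"dy":0,"dz":2,"twist":-0.03},{"claw":1,"dx":0,"dy":0,"dz":2,"twist":-0.03},{"claw":1,"dx":0,"dy":0,"dz":2,"twist":-0.03},{"claw":1,"dx":0,"dy":0,"dz":45,"twist":-0.03},{"claw":1,"dx":0,"dy":0,"dz":90,"twist":-0.03},{"claw":1,"dx":0,"dy":0,"dz":130,"twist":0}]'
python3 -m pendant '[{"claw":1,"dx":-5,"dy":0,"dz":40,"twist":0.15},{"claw":1,"dx":-10,"dy":0,"dz":50,"twist":0.3},{"claw":1,"dx":-20,"dy":0,"dz":50,"twist":0.45},{"claw":1,"dx":-20,"dy":0,"dz":50,"twist":0.6},{"claw":1,"dx":-20,"dy":0,"dz":50,"twist":0.75},{"claw":1,"dx":-20,"dy":0,"dz":50,"twist":0.9},{"claw":1,"dx":-20,"dy":0,"dz":50,"twist":0.9},{"claw":1,"dx":-20,"dy":0,"dz":50,"twist":0.9}]'
python3 - <<'E'
from h import *
im,c,P=cloud('wrist')
cv2.imwrite('pics/w7.png',cv2.resize(im[60:290,100:400],None,fx=2.5,fy=2.5));st()
sl(P,.608,.0846,.055,.1,.125);sl(P,.613,-.035,.05,.1,.13)
q=sl(P,.613,-.035,.055,.105,.125)
E
```

```text
clock: 19.8
tool_pos: [0.612, -0.0315, 0.2147]
eef_rot: [0.754, 0.657, -0.0, 0.0]
contact_force: [0.7, 0.3, -0.4]
opening: 0.765
finger_force: 0.0
clock: 20.6
tool_pos: [0.592, -0.0315, 0.263]
eef_rot: [0.394, 0.919, -0.0, -0.0]
contact_force: [0.3, 0.2, -0.5]
opening: 1.0
finger_force: 0.0
tcp [ 0.5921 -0.0314  0.263 ] closing dir deg 43.58 q [-0.04  0.61  0.02  1.64 -0.02  0.88  0.75] F [ 0.5 -0.3  0.3] M [-0.01  0.01  0.01]
0.1 0.125 1125 [0.6072 0.0833 0.1098] ((608.5071411132812, 83.27494812011719), (14.550869941711426, 69.515625), 48.82322692871094)
0.1 0.13 984 [ 0.6114 -0.0337  0.1133] ((612.74365234375, -34.92316818237305), (69.96807098388672, 14.472221374511719), 83.33100891113281)
0.105 0.125 924 [ 0.6117 -0.0339  0.114 ] ((612.779541015625, -34.946964263916016), (69.94986724853516, 14.452630996704102), 83.14518737792969)
```

View pics/w7.png

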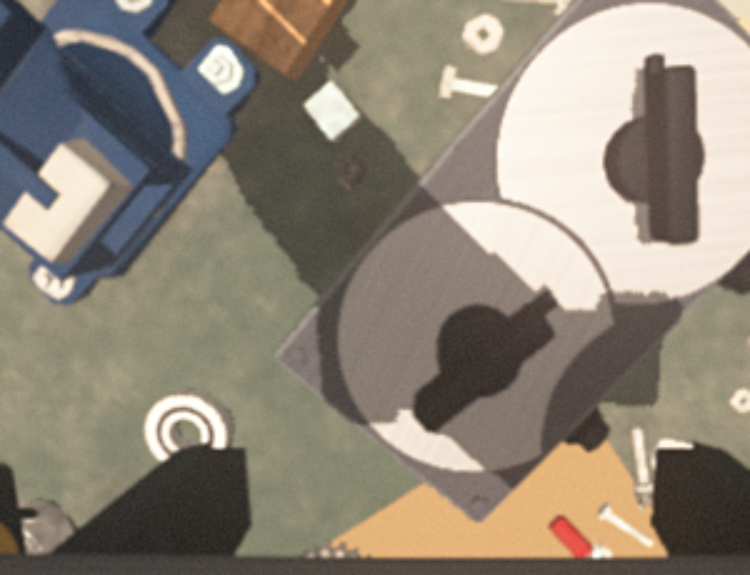

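The handle is fully down (top at 114 mm), but its yaw is about -97°, more than expected. The selector disc's scallop shows at about (590,375), so I'll measure its direction to find the true selector angle.

Run:
```python
from h import *
im,c,P=cloud('wrist')
cx,cy=.6127,-.035
g=im.astype(float).mean(2)
for rr in (.055,.060,.065):
    a=np.radians(np.arange(-180,180,6)); 
    q=np.c_[cx+rr*np.cos(a),cy+rr*np.sin(a)]
    z=[np.median(P[(np.hypot(*(P[:,:2]-p).T)<.004),2]) if (np.hypot(*(P[:,:2]-p).T)<.004).sum()>2 else np.nan for p in q]
    print(rr,[(int(round(np.degrees(t))),round(float(v)*1000,1)) for t,v in zip(a,z)])
```

```text
0.055 [(-180, 362.9), (-174, 343.9), (-168, 49.0), (-162, 48.8), (-156, 48.6), (-150, 271.9), (-144, 272.8), (-138, 48.8), (-132, 49.0), (-126, 48.8), (-120, 48.8), (-114, 48.8), (-108, 48.8), (-102, 49.0), (-96, 48.7), (-90, 48.8), (-84, 48.9), (-78, 49.2), (-72, 49.0), (-66, 49.0), (-60, 49.0), (-54, 49.0), (-48, 49.0), (-42, 49.0), (-36, 49.1), (-30, 49.0), (-24, 48.9), (-18, 49.2), (-12, 49.3), (-6, 47.7), (0, 40.9), (6, 40.9), (12, 41.1), (18, 40.9), (24, 41.1), (30, 41.2), (36, 41.6), (42, 48.8), (48, 350.8), (54, 351.0), (60, 360.5), (66, 361.0), (72, 299.6), (78, 351.7), (84, 351.4), (90, 350.8), (96, 343.1), (102, 49.1), (108, 48.8), (114, 48.9), (120, 49.0), (126, 48.9), (132, 48.9), (138, 49.1), (144, 48.8), (150, 48.8), (156, 48.8), (162, 48.7), (168, 341.9), (174, 361.1)]
0.06 [(-180, 361.5), (-174, 363.2), (-168, 48.8), (-162, 277.6), (-156, 282.8), (-150, 279.1), (-144, 305.5), (-138, 48.8), (-132, 49.1), (-126, 49.1), (-120, 48.8), (-114, 48.9), (-108, 48.8), (-102, 49.0), (-96, 49.0), (-90, 49.0), (-84, 49.2), (-78, 49.3), (-72, 48.8), (-66, 49.1), (-60, 49.1), (-54,
[... 582 characters left out ...]
0), (-144, 315.1), (-138, 49.4), (-132, 49.1), (-126, 48.9), (-120, 48.6), (-114, 48.9), (-108, 48.7), (-102, 48.9), (-96, 49.0), (-90, 49.0), (-84, 49.0), (-78, 48.9), (-72, 48.7), (-66, 49.1), (-60, 48.9), (-54, 49.2), (-48, 49.2), (-42, 49.2), (-36, 49.4), (-30, 49.0), (-24, 48.9), (-18, 48.8), (-12, 40.9), (-6, 40.7), (0, 41.1), (6, 41.2), (12, 41.0), (18, 40.8), (24, 41.3), (30, 41.2), (36, 41.4), (42, 41.1), (48, 349.9), (54, 49.1), (60, 49.2), (66, 48.9), (72, 350.6), (78, 351.0), (84, 350.9), (90, 349.9), (96, 343.9), (102, 49.0), (108, 48.9), (114, 48.8), (120, 48.8), (126, 48.9), (132, 49.1), (138, 49.0), (144, 48.9), (150, 49.0), (156, 48.5), (162, 48.8), (168, 48.5), (174, 49.0)]
```

The scallop is centred at about 17°. It started facing the isolator at 92.3°, so the selector has turned about 75° = 1.31 rad and is at its stop. The extra handle angle is slack in the D-fit, so I'll gently turn the handle back through that slack to match the flats.

```bash
python3 -m pendant '[{"claw":1,"dx":21,"dy":-3,"dz":-20,"twist":-0.15},{"claw":1,"dx":21,"dy":-3,"dz":-40,"twist":-0.3},{"claw":1,"dx":21,"dy":-3,"dz":-60,"twist":-0.45},{"claw":1,"dx":21,"dy":-3,"dz":-80,"twist":-0.6},{"claw":1,"dx":21,"dy":-3,"dz":-100,"twist":-0.75},{"claw":1,"dx":21,"dy":-3,"dz":-120,"twist":-0.88},{"claw":1,"dx":21,"dy":-3,"dz":-130,"twist":-0.88},{"claw":1,"dx":21,"dy":-3,"dz":-130,"twist":-0.88}]'
python3 -c "
from h import *
st()"
```

```text
clock: 21.5
tool_pos: [0.6123, -0.0338, 0.1319]
eef_rot: [0.746, 0.666, -0.001, -0.001]
contact_force: [-0.1, 0.3, 0.3]
opening: 0.999
finger_force: 0.0
tcp [ 0.6123 -0.0338  0.1319] closing dir deg -6.49 q [-0.15  0.83  0.23  1.7  -0.28  0.65  0.13] F [-0.1  0.3  0.3] M [-0.08  0.09 -0.  ]
```

```bash
python3 -m pendant '[{"claw":1,"dx":1,"dy":0,"dz":-25,"twist":0},{"claw":0.5,"dx":1,"dy":0,"dz":-45,"twist":0},{"claw":0,"dx":1,"dy":0,"dz":-45,"twist":0},{"claw":0,"dx":1,"dy":0,"dz":-45,"twist":0},{"claw":0,"dx":1,"dy":0,"dz":-45,"twist":0},{"claw":0,"dx":1,"dy":0,"dz":-45,"twist":0},{"claw":0,"dx":1,"dy":0,"dz":-45,"twist":0},{"claw":0,"dx":1,"dy":0,"dz":-45,"twist":0}]' 10
python3 -m pendant '[{"claw":0,"dx":0,"dy":0,"dz":0,"twist":0},{"claw":0,"dx":0,"dy":0,"dz":0,"twist":0},{"claw":0,"dx":0,"dy":0,"dz":0,"twist":0},{"claw":0,"dx":0,"dy":0,"dz":0,"twist":0},{"claw":0,"dx":0,"dy":0,"dz":0,"twist":0}]'
python3 -c "
from h import *
st()"
python3 -m pendant '[{"claw":0,"dx":0,"dy":0,"dz":0,"twist":0.06},{"claw":0,"dx":0,"dy":0,"dz":0,"twist":0.12},{"claw":0,"dx":0,"dy":0,"dz":0,"twist":0.18},{"claw":0,"dx":0,"dy":0,"dz":0,"twist":0.24},{"claw":0,"dx":0,"dy":0,"dz":0,"twist":0.3},{"claw":0,"dx":0,"dy":0,"dz":0,"twist":0.36},{"claw":0,"dx":0,"dy":0,"dz":0,"twist":0.38},{"claw":0,"dx":0,"dy":0,"dz":0,"twist":0.38}]'
python3 -c "
from h import *
st()"
```

```text
clock: 22.3
tool_pos: [0.6145, -0.0341, 0.0887]
eef_rot: [0.747, 0.665, 0.0, 0.0]
contact_force: [0.8, -0.2, 0.0]
opening: 0.391
finger_force: 0.0
clock: 22.8
tool_pos: [0.6131, -0.034, 0.0881]
eef_rot: [0.747, 0.665, -0.001, -0.001]
contact_force: [-4.7, 0.1, 4.2]
opening: 0.16
finger_force: 10.0
tcp [ 0.6131 -0.034   0.0881] closing dir deg -6.65 q [-0.13  0.89  0.21  1.72 -0.3   0.56  0.14] F [-4.7  0.1  4.2] M [ 0.04  1.02 -0.03]
clock: 23.6
tool_pos: [0.6129, -0.0341, 0.0881]
eef_rot: [0.608, 0.794, -0.001, -0.001]
contact_force: [-5.3, 1.4, 5.0]
opening: 0.157
finger_force: 10.0
tcp [ 0.6129 -0.0341  0.0881] closing dir deg 15.11 q [-0.08  0.88  0.11  1.72 -0.16  0.55  0.39] F [-5.3  1.4  5. ] M [0.08 1.2  0.02]
```

Release, lift and verify.

```bash
python3 -m pendant '[{"claw":1,"dx":0,"dy":0,"dz":0,"twist":0},{"claw":1,"dx":0,"dy":0,"dz":0,"twist":0},{"claw":1,"dx":0,"dy":0,"dz":0,"twist":0},{"claw":1,"dx":0,"dy":0,"dz":0,"twist":0},{"claw":1,"dx":0,"dy":0,"dz":45,"twist":0},{"claw":1,"dx":0,"dy":0,"dz":90,"twist":0},{"claw":1,"dx":0,"dy":0,"dz":130,"twist":0},{"claw":1,"dx":0,"dy":0,"dz":170,"twist":0}]'
python3 -m pendant '[{"claw":1,"dx":-20,"dy":0,"dz":10,"twist":0.15},{"claw":1,"dx":-20,"dy":0,"dz":10,"twist":0.3},{"claw":1,"dx":-20,"dy":0,"dz":10,"twist":0.45},{"claw":1,"dx":-20,"dy":0,"dz":10,"twist":0.5},{"claw":1,"dx":-20,"dy":0,"dz":10,"twist":0.5},{"claw":1,"dx":-20,"dy":0,"dz":10,"twist":0.5}]'
python3 - <<'E'
from h import *
im,c,P=cloud('wrist');st()
cv2.imwrite('pics/w8.png',cv2.resize(im[60:290,100:400],None,fx=2.5,fy=2.5))
sl(P,.608,.0846,.055,.1,.125);sl(P,.613,-.035,.05,.1,.13)
for rr in (.055,.065):
    a=np.radians(np.arange(-30,66,2.)); o=[]
    for t in a:
        m=np.hypot(P[:,0]-.6127-rr*np.cos(t),P[:,1]+.035-rr*np.sin(t))<.003
        if m.sum() and np.median(P[m,2])<.045:o.append(np.degrees(t))
    print(rr,min(o),max(o),np.mean(o))
E
```

```text
clock: 24.4
tool_pos: [0.6144, -0.0342, 0.26]
eef_rot: [0.608, 0.794, 0.0, 0.0]
contact_force: [0.8, -0.7, -0.0]
opening: 0.859
finger_force: 0.0
clock: 25.0
tool_pos: [0.5943, -0.0343, 0.2682]
eef_rot: [0.393, 0.919, 0.0, 0.0]
contact_force: [0.2, 0.3, 0.3]
opening: 0.997
finger_force: 0.0
tcp [ 0.5943 -0.0342  0.2681] closing dir deg 43.7 q [-0.03  0.61  0.02  1.63 -0.01  0.9   0.76] F [-0.1 -0.4 -0.7] M [-0.05  0.07 -0.03]
0.1 0.125 1105 [0.6071 0.0833 0.1097] ((608.5480346679688, 83.11178588867188), (14.856239318847656, 70.49751281738281), 48.47615432739258)
0.1 0.13 917 [ 0.6109 -0.0336  0.1136] ((612.1334838867188, -34.638092041015625), (14.17581558227539, 69.07671356201172), 14.948406219482422)
0.055 14.0 56.0 32.333333333333336
0.065 8.0 64.0 35.714285714285715
```

View pics/w8.png

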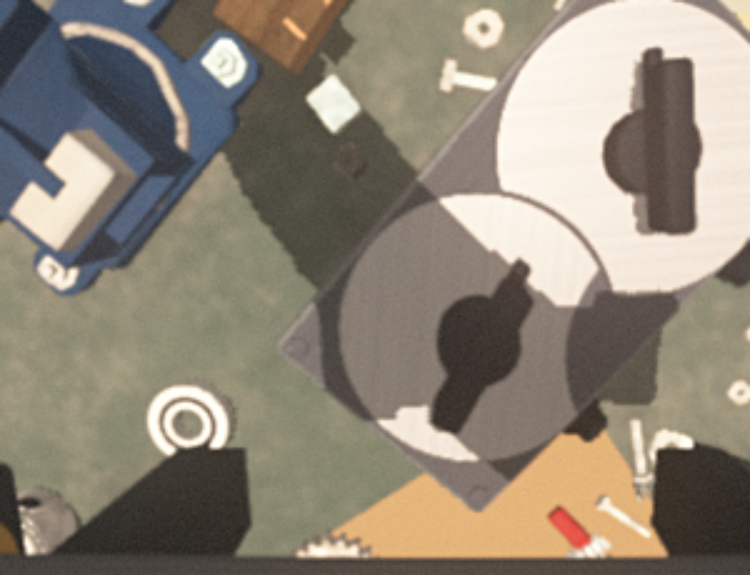

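The selector was dragged back with the handle by jam friction: its scallop is now at about 36°. I'll regrip with better centring, turn it to the stop again and release there.

```bash
python3 -m pendant '[{"claw":1,"dx":18,"dy":0,"dz":-40,"twist":-0.15},{"claw":1,"dx":18,"dy":0,"dz":-80,"twist":-0.3},{"claw":1,"dx":18,"dy":0,"dz":-120,"twist":-0.45},{"claw":1,"dx":18,"dy":0,"dz":-135,"twist":-0.5},{"claw":1,"dx":18,"dy":0,"dz":-150,"twist":-0.5},{"claw":0.6,"dx":17,"dy":0,"dz":-181,"twist":-0.5},{"claw":0.5,"dx":17,"dy":0,"dz":-181,"twist":-0.5},{"claw":0.4,"dx":17,"dy":0,"dz":-181,"twist":-0.5}]' 15
python3 -c "
from h import *
st()"
python3 -m pendant '[{"claw":0,"dx":0,"dy":0,"dz":0,"twist":0},{"claw":0,"dx":0,"dy":0,"dz":0,"twist":0},{"claw":0,"dx":0,"dy":0,"dz":0,"twist":0},{"claw":0,"dx":0,"dy":0,"dz":0,"twist":0},{"claw":0,"dx":0,"dy":0,"dz":0,"twist":0},{"claw":0,"dx":0,"dy":0,"dz":0,"twist":0},{"claw":0,"dx":0,"dy":0,"dz":0,"twist":0}]'
python3 -c "
from h import *
st()"
```

```text
clock: 25.85
tool_pos: [0.6115, -0.0342, 0.0876]
eef_rot: [0.608, 0.794, 0.0, 0.0]
contact_force: [0.0, -0.8, 0.2]
opening: 0.752
finger_force: 0.0
tcp [ 0.6115 -0.0342  0.0876] closing dir deg 15.15 q [-0.08  0.88  0.11  1.73 -0.17  0.54  0.4 ] F [ 0.  -0.8  0.2] M [-0.01  0.03 -0.  ]
clock: 26.55
tool_pos: [0.6123, -0.0339, 0.0874]
eef_rot: [0.608, 0.794, 0.001, 0.001]
contact_force: [1.8, 0.6, -0.9]
opening: 0.156
finger_force: 15.0
tcp [ 0.6123 -0.0339  0.0874] closing dir deg 15.14 q [-0.08  0.88  0.11  1.73 -0.17  0.54  0.4 ] F [ 1.8  0.6 -0.9] M [-0.02 -0.44  0.02]
```

```bash
python3 -m pendant '[{"claw":0,"dx":1,"dy":0,"dz":0,"twist":-0.08},{"claw":0,"dx":1,"dy":0,"dz":0,"twist":-0.16},{"claw":0,"dx":1,"dy":0,"dz":0,"twist":-0.24},{"claw":0,"dx":1,"dy":0,"dz":0,"twist":-0.3},{"claw":0,"dx":1,"dy":0,"dz":0,"twist":-0.34},{"claw":0,"dx":1,"dy":0,"dz":0,"twist":-0.34}]'
python3 -c "
from h import *
st()"
python3 -m pendant '[{"claw":0,"dx":0,"dy":0,"dz":0,"twist":-0.04},{"claw":0,"dx":0,"dy":0,"dz":0,"twist":-0.08},{"claw":0,"dx":0,"dy":0,"dz":0,"twist":-0.08}]'
python3 -c "
from h import *
st()"
```

```text
clock: 27.15
tool_pos: [0.6128, -0.0338, 0.0874]
eef_rot: [0.733, 0.68, 0.0, 0.0]
contact_force: [1.5, 0.7, 0.7]
opening: 0.162
finger_force: 15.0
tcp [ 0.6128 -0.0338  0.0874] closing dir deg -4.35 q [-0.13  0.89  0.2   1.73 -0.3   0.56  0.18] F [1.5 0.7 0.7] M [ 0.15 -0.22 -0.01]
clock: 27.45
tool_pos: [0.6129, -0.0337, 0.0873]
eef_rot: [0.76, 0.65, 0.001, 0.0]
contact_force: [3.1, 1.3, 1.6]
opening: 0.163
finger_force: 15.3
tcp [ 0.6129 -0.0337  0.0873] closing dir deg -8.94 q [-0.14  0.89  0.22  1.73 -0.33  0.56  0.12] F [3.1 1.3 1.6] M [ 0.34 -0.5   0.35]
```

```bash
python3 -m pendant '[{"claw":0,"dx":0,"dy":0,"dz":0,"twist":-0.02},{"claw":1,"dx":0,"dy":0,"dz":0,"twist":-0.02},{"claw":1,"dx":0,"dy":0,"dz":0,"twist":-0.02},{"claw":1,"dx":0,"dy":0,"dz":0,"twist":-0.02},{"claw":1,"dx":0,"dy":0,"dz":0,"twist":-0.02},{"claw":1,"dx":0,"dy":0,"dz":45,"twist":-0.02},{"claw":1,"dx":0,"dy":0,"dz":90,"twist":-0.02},{"claw":1,"dx":0,"dy":0,"dz":130,"twist":0}]'
python3 -m pendant '[{"claw":1,"dx":-5,"dy":0,"dz":40,"twist":0.15},{"claw":1,"dx":-10,"dy":0,"dz":50,"twist":0.3},{"claw":1,"dx":-20,"dy":0,"dz":50,"twist":0.45},{"claw":1,"dx":-20,"dy":0,"dz":50,"twist":0.6},{"claw":1,"dx":-20,"dy":0,"dz":50,"twist":0.75},{"claw":1,"dx":-20,"dy":0,"dz":50,"twist":0.9},{"claw":1,"dx":-20,"dy":0,"dz":50,"twist":0.9},{"claw":1,"dx":-20,"dy":0,"dz":50,"twist":0.9}]'
python3 - <<'E'
from h import *
im,c,P=cloud('wrist');st()
sl(P,.608,.0846,.055,.1,.125);sl(P,.613,-.035,.05,.1,.13)
for rr in (.055,.06,.065):
    a=np.radians(np.arange(-40,66,2.)); o=[]
    for t in a:
        m=np.hypot(P[:,0]-.6127-rr*np.cos(t),P[:,1]+.035-rr*np.sin(t))<.003
        if m.sum() and np.median(P[m,2])<.045:o.append(np.degrees(t))
    print(rr,min(o),max(o),np.mean(o))
E
```

```text
clock: 28.25
tool_pos: [0.6119, -0.0345, 0.2189]
eef_rot: [0.76, 0.65, -0.0, 0.0]
contact_force: [0.8, 0.2, 0.0]
opening: 0.776
finger_force: 0.0
clock: 29.05
tool_pos: [0.5919, -0.0345, 0.2671]
eef_rot: [0.404, 0.915, -0.0, -0.0]
contact_force: [-0.5, -0.0, -0.3]
opening: 0.999
finger_force: 0.0
tcp [ 0.592  -0.0344  0.2671] closing dir deg 42.43 q [-0.05  0.61  0.06  1.64 -0.04  0.89  0.76] F [-0.   0.7  0.4] M [-0.08  0.05  0.01]
0.1 0.125 1102 [0.6071 0.0833 0.1097] ((608.6727294921875, 83.14228820800781), (14.78276538848877, 70.35334777832031), 48.633026123046875)
0.1 0.13 952 [ 0.6114 -0.0335  0.1133] ((612.6009521484375, -34.623573303222656), (69.42981719970703, 14.596010208129883), 84.43964385986328)
0.055 -4.0 38.0 17.0
0.06 -10.0 40.0 15.0
0.065 -12.000000000000002 46.0 17.0
```

```bash
python3 -c "
from h import *
print(r.finish_job())"
```

```text
the job is handed in; nothing more can be done
None
```

The job is handed in, with no result returned: isolator and selector measure at their clockwise stops (about 1.5 and 1.3 rad), the T-handle is fully down and released but about 23° ahead of the selector, more slack than the D-fit should allow, and one attempt to ease that out dragged the selector back before I turned it to its stop again.

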